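# Find which way the jar cap turns and hold it off over the bowl

### The job

The small amber jar held in the table clamp has a quarter-turn cap that may be left- or right-handed, and it does not show which. Try to loosen it one way and, if it stops dead, the other way; turn it until it is free without pulling it off by force, lift it off, and carry it over the bowl so that crumbs from its rim fall in there. Finish while still holding the cap level over the middle of the bowl, a few centimetres clear above the rim, and leave the bowl, the saucepan and the spatula where they stand.

Things in the scene. Friction and masses are not known exactly. Their poses are not given: they have to be found in the camera images.
- cap_center (a point): centre (half-way up) of the loose black round ribbed cap on the jar, 52 mm across, 30 mm tall, 50 g; upright, its lower edge 92 mm and its top 122 mm above the table; z up along its axis, x along the yellow index bar on its top. Within 20 mm sideways of the cap nothing is higher than the jar's shoulder (at most 75 mm above the table; only the neck, under the cap, is higher)
- cap: the same cap, origin at the centre of its lower edge. Lugs inside hold it down (it rises about 2 mm at most). Turned the wrong way it stops dead after 0.15 to 0.45 rad; the right way (clockwise or counter-clockwise from above, hidden, new each time) it turns easily, lifts off freely once turned 0.9 to 1.9 rad (a quarter turn) from the start, and stops dead at about 2.1 rad. No spring-back
- jar_seat (a point): on the fixed amber jar's axis, level with the seated cap's lower edge, 92 mm above the table; z up, x always along world x (the cap's index bar starts within 0.12 rad of it). Jar body 64 mm across up to 70 mm above the table, sloping shoulder, neck 29 mm across up to 108 mm; it stands in a fixed clamp, 100 mm along x by 80 mm along y, with two black jaws on the x sides, 54 mm high
- bowl_rim (a point): centre of the mouth of the loose teal melamine bowl, 136 mm across the rim, which is 55 mm above the table; it stands to one side of the jar
- pan_base (a point): centre of the underside of the loose aluminium saucepan, 140 mm across, 70 mm tall; its handle runs 205 mm out along its x axis, at most 79 mm above the table. To be left alone
- spatula_grip (a point): grip of the loose red silicone spatula, 250 mm long, lying on the table beyond the jar; leave alone
Mind the look-alikes: they are no part of the job. Of the things that look like the part that bears jar_seat, the larger one is meant. Of the things shaped like the cap, the black one is meant.

How it is judged:
On the way, in this order (a step that is already met when the one before it is completed fails the run):
1. the cap has been turned at least 0.75 rad from the jar's x axis while still down on the jar, upright (angle between the x axis of cap_center and the x axis of jar_seat, either way round above 0.75 rad and angle between cap_center's own z axis and vertical below 0.2 rad and z of cap_center in the frame of jar_seat below 0.022 m and horizontal distance between cap_center and jar_seat below 0.01 m), for 0.1 s.
2. the cap is lifted off, its lower edge above the jar's mouth, held by the fingers (z of cap_center in the frame of jar_seat above 0.035 m and contact force between the fingers and cap above 0.5 N), for 0.1 s.
At the end, for the whole second after the job is handed in: The cap hangs still in the fingers alone, level within 0.2 rad, its centre within 40 mm sideways of the bowl's middle and 35 to 185 mm above the rim (90 to 240 mm above the table), touching neither bowl nor jar; bowl, saucepan and spatula are within 20 mm of where they were, the bowl upright (horizontal distance between cap_center and bowl_rim below 0.04 m and height (world z) of cap_center between 0.09 and 0.24 m and angle between cap_center's own z axis and vertical below 0.2 rad and contact force between the fingers and cap above 0.5 N and contact force between cap and bowl below 0.1 N and contact force between cap and jar below 0.1 N and linear speed of cap below 0.03 m/s and distance of each of bowl_rim, pan_base, spatula_grip from where it was at the start of the episode below 0.02 m and angle between bowl_rim's own z axis and vertical below 0.1 rad); the arm keeps its last pose, push and grip.
It also fails if it takes over 48 s, if anything falls off the work surface, if the arm or the gripper's body presses on something with over 40 N, if the wrist force passes 120 N, or if a joint passes its speed limit or range.

### The arm

A 6-joint arm with a two-finger parallel gripper is mounted at the origin on the work surface. World frame = base frame: x ahead of the robot, y to its left, z up, the work surface at z = 0. Lengths are in m, angles in rad, forces in N, time in s.
With the tool pointing down it reaches from about 0.25 to 0.725 m from the base axis. Payload 4 kg.
Tool frame: the origin (TCP) lies on the centre line of the jaws, within the pads' length; the fingertips stand ahead of it and the grasp point (between the pads) lies 11 mm behind it (bot.tip_extent is the z of the fingertips in the tool frame, in m); z points along the fingers, y is the direction in which the jaws open and shut (so a half turn about z gives the same grasp; the last joint's range is limited). The gripper opens to 85 mm and grips with 20 to 120 N. Pads are 22 mm wide; open, the fingers measure 114 mm over their backs; the gripper's body (76 mm by 85 mm) begins 54 mm behind the grasp point. The pads swing forward as they close: fully open they stand 13 mm farther back than shut.
Start: joints at [-1.345, 0.241, 0.005, 1.335, 0, 1.571], TCP at [0.112, -0.487, 0.239] pointing down, gripper open.
Joint ranges: [-2.72, 2.72], [-1.05, 1.87], [-1.09, 1.28], [-1.99, 2.15], [-1.42, 1.44], [-3.14, 3.14]. Speed limits (rad/s): [2.79, 2.79, 3.14, 3.14, 3.14, 3.14].

### API

Orientations are given as a unit quaternion [x, y, z, w].
In Python, from workcell import bot gives the robot as it stands.
- The arm moves only by the shell command python3 -m jog 'ROWS'. ROWS is JSON, a list that holds one entry, the list of rows, each a list of 7 numbers: the shift along the world's x, y, z in m, then the turn, a rotation vector about the world's x, y, z in degrees, then the closure in counts, from 0 (fully open) to 255 (shut). In form: [[[tx, ty, tz, ax, ay, az, fingers], ...]]. A call has 1 to 10 rows; each row is the pose to reach, as a shift and turn from the pose commanded when the call began; what a row does not reach only later rows make up. A row lasts 1/12 s, in which the tool goes at most 41.7 mm and 7.16 degrees, less where a joint would pass 70% of its speed; a pose out of reach is approached as far as the arm can. A call with a gripper value outside its range is refused whole. The fingers move at their own pace and stop on an object; the grip force is fixed at half the most. Time passes only in rows, so rows that repeat a pose let the fingers close. It gives the time, the measured TCP pose, the force and the opening at its end, in the units of the state.
- bot.get_obs(): the state, without advancing time (a new reading comes with each control period).
- bot.camera(name): name is "side" or "top"; returns the picture (400x640x3 uint8, blue, green, red); there is no depth.
- bot.camera_model(name): a dict with "K" (3x3 intrinsics, pixels), "T" (4x4, takes a point from camera to world coordinates). Camera axes: x right, y down, z forward; pixel columns grow to the right and rows downward; lengths in m; the calibration is good to about 2 mm. A picture is of the moment at which its call begins. camera_model takes no time and is no camera call.
- bot.job_done(): hands the job in, once; it reports no verdict.
The state is a dict: "clock": time; "joint_pos": joint angles; "joint_vel": joint speeds; "tau": joint torques, N m; "eef_pos": TCP position; "tool_rot": TCP orientation; "ft_force": force on the tool from outside, world axes, zero at the start; "ft_torque": the same for the moment, N m; "grip_width": finger opening in m.
Only numpy, scipy, OpenCV 4.12 (cv2) and the standard library are available. Lean on these libraries where they do the work, as an engineer would, in place of code of your own. Each camera call takes 0.05 s, during which the arm holds its last target. There are 200 camera calls.

## Working session

There is one attempt and no reset: what is moved stays moved. The work goes in short steps, Python scripts to look and compute and a shell command to move; the robot and the scene stay as the last step left them, time stands still between calls to the robot, and variables do not carry over. Pictures are saved under pics/ and viewed, about 8 in all and at most 12, crops included, and the job is handed in when it is done.

```bash
mkdir -p pics; ls
python3 - <<'E'
from workcell import bot
import cv2,numpy as np
o=bot.get_obs();print({k:np.round(v,3).tolist() for k,v in o.items()},bot.tip_extent)
for n in("top","side"):
    cv2.imwrite(f"pics/{n}0.png",bot.camera(n)); m=bot.camera_model(n);print(np.round(m["K"],1).tolist(),np.round(m["T"],4).tolist())
E
```

```text
pics
{'clock': 0.0, 'joint_pos': [-1.345, 0.241, 0.004, 1.335, 0.0, 1.571], 'joint_vel': [-0.001, -0.001, 0.0, -0.0, 0.001, -0.001], 'tau': [0.001, -37.232, 25.241, 0.017, 0.0, 0.0], 'eef_pos': [0.112, -0.487, 0.238], 'tool_rot': [0.994, 0.113, -0.0, -0.001], 'ft_force': [0.111, -0.137, -0.029], 'ft_torque': [0.009, 0.002, -0.013], 'grip_width': 0.086} 0.008
[[412.0, 0.0, 319.2], [0.0, 412.0, 202.1], [0.0, 0.0, 1.0]] [[0.0152, -0.9953, 0.0958, 0.4935], [-0.9999, -0.0157, -0.0052, 0.0176], [0.0067, -0.0957, -0.9954, 0.9671], [0.0, 0.0, 0.0, 1.0]]
[[453.7, 0.0, 323.2], [0.0, 453.7, 193.3], [0.0, 0.0, 1.0]] [[-0.9839, -0.0596, 0.1686, 0.39], [-0.1771, 0.4543, -0.873, 0.8921], [-0.0246, -0.8888, -0.4576, 0.5847], [0.0, 0.0, 0.0, 1.0]]
```

View pics/top0.png

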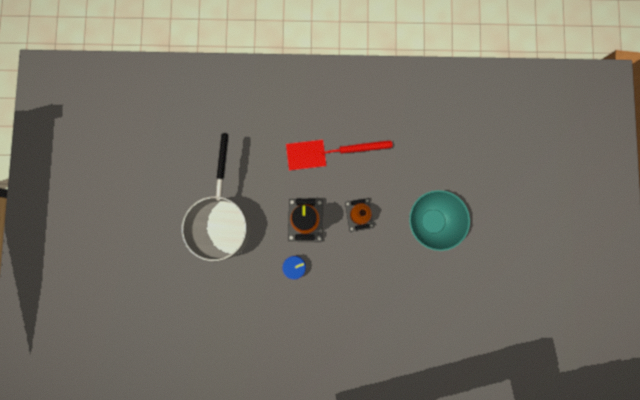

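View pics/side0.png

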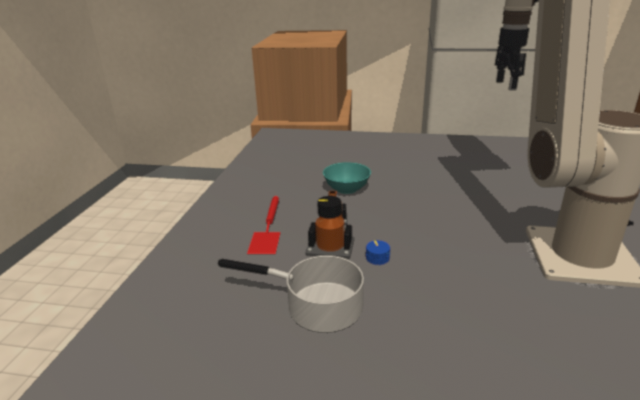

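The top view shows a large jar with a black cap and yellow bar at (305,217) and a smaller open amber jar at (361,214). There is a blue look-alike cap at (294,268), the bowl at (440,221), the pan at (214,228), and the spatula at (306,155) to (392,145). The larger jar and black cap fit the description. In the side view the cap is at (329,206) and the bowl at (347,178). I'll confirm the cap in an enlarged crop and measure it.

```bash
cat > h.py <<'E'
import cv2,numpy as np
from workcell import bot
def ray(n,u,v):
    m=bot.camera_model(n);T=m["T"];d=T[:3,:3]@np.linalg.inv(m["K"])@[u,v,1];return T[:3,3],d
def plane(n,u,v,z):
    o,d=ray(n,u,v);return o+d*(z-o[2])/d[2]
def px(n,p):
    m=bot.camera_model(n);T=m["T"];c=m["K"]@(T[:3,:3].T@(np.array(p)-T[:3,3]));return c[:2]/c[2]
E
python3 - <<'E'
from h import *
t=cv2.imread("pics/top0.png");s=cv2.imread("pics/side0.png")
h=cv2.cvtColor(t,cv2.COLOR_BGR2HSV)
def big(m,off=(0,0)):
    c=max(cv2.findContours(m,0,2)[0],key=cv2.contourArea)
    return c
# bowl
m=cv2.inRange(h,(80,60,30),(95,255,255));c=big(m);(u,v),r=cv2.minEnclosingCircle(c);print("bowl",u,v,r,plane("top",u,v,.055), r*2*.912/412)
# yellow bar
m=cv2.inRange(h[180:250,280:335],(22,120,120),(35,255,255));c=big(m)+[280,180];print("bar",c.reshape(-1,2).min(0),c.reshape(-1,2).max(0),cv2.minAreaRect(c))
# amber body
m=cv2.inRange(h[180:250,280:335],(3,120,60),(16,255,255));c=big(m)+[280,180];print("amber",cv2.minEnclosingCircle(c))
hs=cv2.cvtColor(s,cv2.COLOR_BGR2HSV)[180:270,295:360]
m=cv2.inRange(hs,(22,120,100),(35,255,255));c=big(m)+[295,180];print("sbar",c.reshape(-1,2).min(0),c.reshape(-1,2).max(0),cv2.minAreaRect(c))
a=cv2.resize(t[185:250,280:380],None,fx=6,fy=6,interpolation=cv2.INTER_CUBIC);b=cv2.resize(s[190:255,300:400],None,fx=6,fy=6,interpolation=cv2.INTER_CUBIC)
cv2.imwrite("pics/crop1.png",cv2.resize(np.vstack([a,b]),(450,585)))
E
```

```text
bowl 439.270263671875 219.98648071289062 30.76851463317871 [ 0.54566121 -0.2542826   0.055     ] 0.13621789002649992
bar [302 206] [304 215] ((303.0, 210.5), (9.0, 2.0), 90.0)
amber ((304.7960510253906, 218.58090209960938), 15.019550323486328)
sbar [318 199] [326 201] ((322.0, 200.0), (2.0, 8.0), 90.0)
```

View pics/crop1.png

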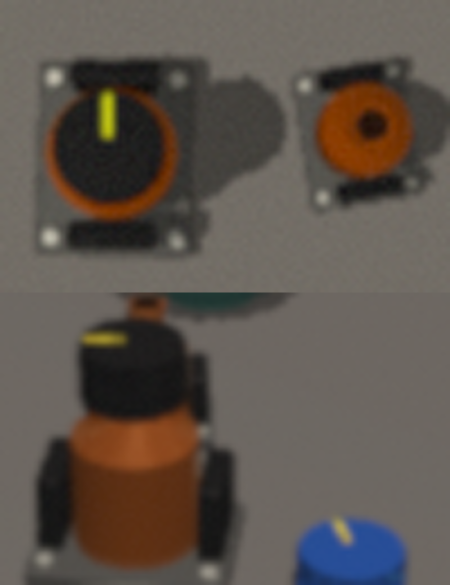

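The crop confirms the target: the black cap with the yellow bar sits on the larger clamped jar, with its top disc centred at about (304.2,217.4) in the top view and about (329.6,201) in the side view. The blue cap is loose on the table, and the small jar has no cap.

Run:
```python
from h import *
t=cv2.imread("pics/top0.png").astype(int)
# dark cap within amber ring: width per row/col through centre
g=t.max(2)[195:240,285:325]
m=(g<60).astype(np.uint8); 
m=cv2.morphologyEx(m,cv2.MORPH_OPEN,np.ones((3,3),np.uint8))
rows=[(i+195,np.flatnonzero(m[i]).min()+285,np.flatnonzero(m[i]).max()+285) for i in range(45) if m[i].any()]
print(rows)
for uv in((304.2,217.4),):print(plane("top",*uv,.122))
for z in(.122,):print(plane("side",329.6,201,z), plane("side",329.6,200,z))
print(plane("top",303,206,.122)-plane("top",303,215,.122))
print("amber",plane("top",304.8,218.6,.06))
o=bot.get_obs();from scipy.spatial.transform import Rotation as R
print(R.from_quat(o["tool_rot"]).as_matrix().round(3),o["eef_pos"])
```

```text
[(198, np.int64(308), np.int64(314)), (199, np.int64(296), np.int64(316)), (200, np.int64(296), np.int64(316)), (201, np.int64(296), np.int64(316)), (202, np.int64(296), np.int64(316)), (203, np.int64(296), np.int64(316)), (204, np.int64(296), np.int64(317)), (205, np.int64(298), np.int64(322)), (206, np.int64(299), np.int64(322)), (207, np.int64(298), np.int64(322)), (208, np.int64(296), np.int64(322)), (209, np.int64(295), np.int64(322)), (210, np.int64(294), np.int64(322)), (211, np.int64(294), np.int64(322)), (212, np.int64(293), np.int64(322)), (213, np.int64(293), np.int64(322)), (214, np.int64(293), np.int64(322)), (215, np.int64(293), np.int64(322)), (216, np.int64(293), np.int64(322)), (217, np.int64(293), np.int64(322)), (218, np.int64(293), np.int64(322)), (219, np.int64(293), np.int64(315)), (220, np.int64(293), np.int64(322)), (221, np.int64(293), np.int64(322)), (222, np.int64(294), np.int64(322)), (223, np.int64(294), np.int64(322)), (224, np.int64(295), np.int64(322)), (225, np.int64(296), np.int64(322)), (226, np.int64(297), np.int64(321)), (227, np.int64(298), np.int64(321)), (228, np.int64(299), np.int64(309)), (229, np.int64(302), np.int64(306)), (232, np.int64(313), np.int64(318)), (233, np.int64(311), np.int64(322)), (234, np.int64(296), np.int64(322)), (235, np.int64(295), np.int64(322)), (236, np.int64(295), np.int64(315)), (237, np.int64(295), np.int64(315)), (238, np.int64(295), np.int64(315)), (239, np.int64(295), np.int64(314))]
[0.5428361  0.04342184 0.122     ]
[0.54039574 0.04321259 0.122     ] [0.54115008 0.03869827 0.122     ]
[0.01855099 0.00035098 0.        ]
amber [0.54382828 0.04394582 0.06      ]
[[ 0.975  0.224 -0.   ]
 [ 0.224 -0.975  0.002]
 [-0.    -0.002 -1.   ]] [ 0.11182886 -0.4867597   0.23847161]
```

Cap axis is at about (0.542, 0.043) and the bowl at (0.546, -0.254). I'll move over the cap at the current height and watch which way joint 6 goes.

```bash
python3 -m jog '[[[0.015,0.018,0,0,0,0,0],[0.04,0.05,0,0,0,0,0],[0.065,0.08,0,0,0,0,0],[0.09,0.11,0,0,0,0,0],[0.115,0.14,0,0,0,0,0],[0.14,0.17,0,0,0,0,0],[0.16,0.2,0,0,0,0,0],[0.185,0.23,0,0,0,0,0],[0.2,0.25,0,0,0,0,0],[0.2,0.25,0,0,0,0,0]]]'; python3 -c "
from workcell import bot;print(bot.get_obs()['joint_pos'].round(3) if hasattr(bot.get_obs()['joint_pos'],'round') else bot.get_obs()['joint_pos'])"
```

```text
clock: 0.93
eef_pos: [0.3138, -0.234, 0.2391]
tool_rot: [0.993, 0.116, 0.0, -0.001]
ft_force: [-0.8, 0.2, -0.4]
grip_width: 0.0854
[-6.420e-01  2.500e-02 -2.480e-01  1.298e+00  2.000e-03  2.267e+00]
```

```bash
python3 -m jog '[[[0.023,0.028,0,0,0,7,0],[0.046,0.056,0,0,0,14,0],[0.069,0.084,0,0,0,21,0],[0.092,0.112,0,0,0,28,0],[0.115,0.14,0,0,0,35,0],[0.138,0.168,0,0,0,42,0],[0.161,0.196,0,0,0,49,0],[0.184,0.224,0,0,0,56,0],[0.207,0.252,0,0,0,63,0],[0.23,0.277,0,0,0,70,0]]]'; python3 -m jog '[[[0,0,0,0,0,7,0],[0,0,0,0,0,14,0],[0,0,0,0,0,21,0],[0,0,0,0,0,28,0],[0,0,0,0,0,35,0],[0,0,0,0,0,42,0],[0,0,0,0,0,49,0],[0,0,0,0,0,56,0],[0,0,0,0,0,63,0],[0,0,0,0,0,70,0]]]';  python3 -m jog '[[[0,0,0,0,0,7,0],[0,0,0,0,0,14,0],[0,0,0,0,0,21,0],[0,0,0,0,0,28,0],[0,0,-0.02,0,0,28,0],[0,0,-0.045,0,0,28,0],[0,0,-0.06,0,0,28,0],[0,0,-0.07,0,0,28,0],[0,0,-0.07,0,0,28,0]]]'
python3 - <<'E'
from h import *
o=bot.get_obs();print(np.round(o['joint_pos'],3),o['eef_pos'],o['ft_force'],o['ft_torque'])
a=bot.camera("top")[185:250,270:370];b=bot.camera("side")[150:250,270:420]
cv2.imwrite("pics/c2.png",np.vstack([cv2.resize(a,(600,390-100),interpolation=2),cv2.resize(b,(450,300),interpolation=2)[:, :].copy() if 0 else cv2.resize(b,(600,300),interpolation=2)]))
E
```

```text
clock: 1.77
eef_pos: [0.5426, 0.041, 0.2388]
tool_rot: [0.747, 0.665, -0.0, -0.0]
ft_force: [0.3, -0.4, -0.1]
grip_width: 0.0854
clock: 2.6
eef_pos: [0.5417, 0.039, 0.2387]
tool_rot: [0.231, 0.973, -0.0, -0.001]
ft_force: [-0.1, 0.0, 0.2]
grip_width: 0.0853
clock: 3.35
eef_pos: [0.5401, 0.039, 0.1665]
tool_rot: [-0.008, 1.0, -0.0, -0.003]
ft_force: [-0.5, 0.6, 0.7]
grip_width: 0.0854
[ 0.072  0.368 -0.012  1.197 -0.     0.056] [0.54011087 0.03904028 0.16647438] [-0.45653479  0.5566996   0.68333948] [-0.02267497  0.05087267  0.00240001]
```

View pics/c2.png

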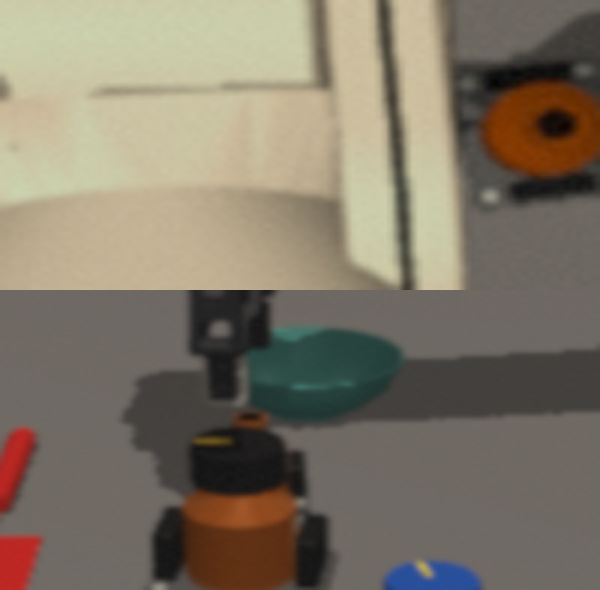

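The top view of the jar is blocked by the arm. In the side view the gripper is above the cap, with the near finger at about (325.5,170) and the cap at about x=329. I'll compare this with the predicted projection.

Run:
```python
from h import *
for p in([.540,.039+.05,.16],[.540,.039+.05,.175],[.540,.039-.05,.16],[.542,.043,.122],[.542,.0435,.095],[.542,.069,.122],[.568,.043,.122],[.516,.043,.122]):print(p,px("side",p).round(1))
```

```text
[0.54, 0.089, 0.16] [325.7 195.1]
[0.54, 0.089, 0.175] [325.6 188.5]
[0.54, -0.011000000000000003, 0.16] [333.5 174.5]
[0.542, 0.043, 0.122] [328.9 200.9]
[0.542, 0.0435, 0.095] [329.1 211.9]
[0.542, 0.069, 0.122] [326.8 206.7]
[0.568, 0.043, 0.122] [317.1 200.2]
[0.516, 0.043, 0.122] [340.8 201.7]
```

The near finger's projected column matches (325.7 against 325.5 seen), so the calibration and cap estimate hold. Next I shift +2/+4 mm, descend and close.

```bash
python3 -m jog '[[[0.002,0.004,-0.01,0,0,0,0],[0.002,0.004,-0.025,0,0,0,0],[0.002,0.004,-0.04,0,0,0,0],[0.002,0.004,-0.055,0,0,0,0],[0.002,0.004,-0.064,0,0,0,0],[0.002,0.004,-0.069,0,0,0,0],[0.002,0.004,-0.069,0,0,0,0],[0.002,0.004,-0.069,0,0,0,0]]]';python3 -m jog '[[[0,0,0,0,0,0,70],[0,0,0,0,0,0,80],[0,0,0,0,0,0,90],[0,0,0,0,0,0,100],[0,0,0,0,0,0,120],[0,0,0,0,0,0,150],[0,0,0,0,0,0,200],[0,0,0,0,0,0,255],[0,0,0,0,0,0,255],[0,0,0,0,0,0,255]]]';python3 -m jog '[[[0,0,0,0,0,0,255],[0,0,0,0,0,0,255],[0,0,0,0,0,0,255],[0,0,0,0,0,0,255]]]'; python3 -c "
from workcell import bot;o=bot.get_obs();print(o['joint_pos'],o['ft_torque'])"
```

```text
clock: 4.12
eef_pos: [0.5444, 0.0438, 0.1008]
tool_rot: [-0.008, 1.0, 0.0, 0.0]
ft_force: [0.0, -0.3, 0.4]
grip_width: 0.0857
clock: 4.95
eef_pos: [0.5445, 0.0438, 0.1013]
tool_rot: [-0.008, 1.0, 0.0, 0.001]
ft_force: [0.2, -0.2, 6.1]
grip_width: 0.0504
clock: 5.28
eef_pos: [0.5446, 0.0437, 0.1013]
tool_rot: [-0.008, 1.0, 0.0, 0.001]
ft_force: [-0.7, -0.3, 5.2]
grip_width: 0.0503
[ 8.01490563e-02  4.26708021e-01 -1.04984486e-01  1.03726989e+00
  2.55779282e-05  6.38068383e-02] [-8.79276273e-04  1.74772003e-01  2.67376510e-05]
```

Gripped at 50 mm. The tool sits about 2 mm beyond the cap axis in x, so I'll ease the grip, centre it, re-grip and try a slow counter-clockwise turn.

```bash
python3 -m jog '[[[0,0,0,0,0,0,60],[0,0,0,0,0,0,60],[0,0,0,0,0,0,60],[-0.002,-0.0005,0,0,0,0,60],[-0.002,-0.0005,0,0,0,0,60],[-0.002,-0.0005,0,0,0,0,255],[-0.002,-0.0005,0,0,0,0,255],[-0.002,-0.0005,0,0,0,0,255],[-0.002,-0.0005,0,0,0,0,255],[-0.002,-0.0005,0,0,0,0,255]]]'; python3 -m jog '[[[0,0,0,0,0,0,255],[0,0,0.001,0,0,0,255],[0,0,0.001,0,0,0,255]]]'; python3 -m jog '[[[0,0,0,0,0,1,255],[0,0,0,0,0,2,255],[0,0,0,0,0,3,255],[0,0,0,0,0,4,255],[0,0,0,0,0,5,255],[0,0,0,0,0,6,255],[0,0,0,0,0,6,255]]]'; python3 -c "
from workcell import bot;o=bot.get_obs();print(o['joint_pos'],o['ft_torque'],o['tau'])"
```

```text
clock: 6.12
eef_pos: [0.5421, 0.0432, 0.1004]
tool_rot: [-0.008, 1.0, -0.0, 0.0]
ft_force: [0.2, -0.4, 1.2]
grip_width: 0.0505
clock: 6.37
eef_pos: [0.5417, 0.0432, 0.1012]
tool_rot: [-0.008, 1.0, -0.0, -0.0]
ft_force: [-0.0, 0.3, 0.2]
grip_width: 0.0505
clock: 6.95
eef_pos: [0.5419, 0.0433, 0.1013]
tool_rot: [-0.061, 0.998, 0.0, -0.0]
ft_force: [-0.6, -0.2, -0.2]
grip_width: 0.0506
[ 7.95692543e-02  4.23348989e-01 -1.10564139e-01  1.03704324e+00
  1.57386368e-04 -4.25697094e-02] [ 0.04573497 -0.03009134 -0.03493018] [-1.06674044e-01 -4.34907281e+01  2.27876902e+01 -2.06553494e-02
 -5.49755269e-02 -1.27360490e-01]
```

```bash
q='from workcell import bot;o=bot.get_obs();print("TZ",o["ft_torque"].round(3),o["joint_pos"][5])'
python3 -m jog '[[[0,0,0,0,0,1,255],[0,0,0,0,0,2,255],[0,0,0,0,0,3,255],[0,0,0,0,0,4,255]]]';python3 -c "$q"
python3 -m jog '[[[0,0,0,0,0,1,255],[0,0,0,0,0,2,255],[0,0,0,0,0,3,255],[0,0,0,0,0,4,255]]]';python3 -c "$q"
```

```text
clock: 7.28
eef_pos: [0.5417, 0.0438, 0.1012]
tool_rot: [-0.096, 0.995, 0.001, -0.0]
ft_force: [-0.7, 3.1, 0.1]
grip_width: 0.0507
TZ [ 0.626  0.222 -0.049] -0.11301789438656491
clock: 7.62
eef_pos: [0.5415, 0.0443, 0.1012]
tool_rot: [-0.131, 0.991, 0.001, -0.0]
ft_force: [-1.9, 6.1, -0.3]
grip_width: 0.0507
TZ [ 1.201  0.355 -0.28 ] -0.18249124711494616
```

```bash
q='from workcell import bot;o=bot.get_obs();print("TZ",o["ft_torque"].round(3),o["joint_pos"][5])'
python3 -m jog '[[[0,0,0,0,0,1,255],[0,0,0,0,0,2,255],[0,0,0,0,0,2,255]]]';python3 -c "$q"
python3 -m jog '[[[0,0,0,0,0,1,255],[0,0,0,0,0,2,255],[0,0,0,0,0,2,255]]]';python3 -c "$q"
```

```text
clock: 7.87
eef_pos: [0.5415, 0.0444, 0.1012]
tool_rot: [-0.148, 0.989, 0.001, -0.0]
ft_force: [-1.6, 5.9, -1.0]
grip_width: 0.0505
TZ [ 1.273  0.412 -0.57 ] -0.21606858353523475
clock: 8.12
eef_pos: [0.5414, 0.0444, 0.1012]
tool_rot: [-0.164, 0.986, 0.002, -0.0]
ft_force: [-1.3, 6.0, -0.1]
grip_width: 0.0506
TZ [ 1.333  0.382 -1.055] -0.24940048902572468
```

The resisting torque rises steeply (0.05 → 1.05 N·m) after about 12–16° CCW, so that is the stop. I'm reversing to clockwise.

```bash
q='from workcell import bot;o=bot.get_obs();print("TZ",o["ft_torque"].round(3),o["joint_pos"][5])'
python3 -m jog '[[[0,0,0,0,0,-2,255],[0,0,0,0,0,-5,255],[0,0,0,0,0,-8,255],[0,0,0,0,0,-11,255],[0,0,0,0,0,-14,255],[0,0,0,0,0,-17,255],[0,0,0,0,0,-20,255],[0,0,0,0,0,-23,255],[0,0,0,0,0,-24,255],[0,0,0,0,0,-24,255]]]';python3 -c "$q"
python3 -m jog '[[[0,0,0,0,0,-2,255],[0,0,0,0,0,-4,255],[0,0,0,0,0,-6,255],[0,0,0,0,0,-8,255],[0,0,0,0,0,-10,255],[0,0,0,0,0,-12,255],[0,0,0,0,0,-14,255],[0,0,0,0,0,-16,255],[0,0,0,0,0,-18,255],[0,0,0,0,0,-18,255]]]';python3 -c "$q"
```

```text
clock: 8.95
eef_pos: [0.542, 0.0426, 0.1013]
tool_rot: [0.044, 0.999, -0.001, 0.0]
ft_force: [-0.8, 0.5, -0.5]
grip_width: 0.0506
TZ [-0.007  0.096  0.06 ] 0.16694420547192618
clock: 9.78
eef_pos: [0.5418, 0.0428, 0.1013]
tool_rot: [0.2, 0.98, -0.0, -0.0]
ft_force: [-0.0, -0.1, -0.4]
grip_width: 0.0504
TZ [-0.006  0.18   0.044] 0.48127725066732424
```

```bash
q='from workcell import bot;o=bot.get_obs();print("TZ",o["ft_torque"].round(3),o["joint_pos"][5])'
python3 -m jog '[[[0,0,0,0,0,-2,255],[0,0,0,0,0,-4,255],[0,0,0,0,0,-6,255],[0,0,0,0,0,-8,255],[0,0,0,0,0,-10,255],[0,0,0,0,0,-12,255],[0,0,0,0,0,-14,255],[0,0,0,0,0,-16,255],[0,0,0,0,0,-16,255]]]';python3 -c "$q"
python3 -m jog '[[[0,0,0,0,0,-3,255],[0,0,0,0,0,-6,255],[0,0,0,0,0,-9,255],[0,0,0,0,0,-12,255],[0,0,0,0,0,-15,255],[0,0,0,0,0,-18,255],[0,0,0,0,0,-21,255],[0,0,0,0,0,-24,255],[0,0,0,0,0,-24,255]]]';python3 -c "$q"
```

```text
clock: 10.53
eef_pos: [0.5416, 0.0432, 0.1011]
tool_rot: [0.334, 0.943, -0.0, -0.0]
ft_force: [-1.9, 1.3, 0.0]
grip_width: 0.0508
TZ [ 0.213  0.322 -0.039] 0.7600758359898699
clock: 11.28
eef_pos: [0.5414, 0.0438, 0.1011]
tool_rot: [0.522, 0.853, 0.0, -0.001]
ft_force: [-2.3, 2.5, -1.0]
grip_width: 0.0507
TZ [ 0.633  0.428 -0.056] 1.1789748340710284
```

```bash
q='from workcell import bot;o=bot.get_obs();print("TZ",o["ft_torque"].round(3),o["joint_pos"][5])'
python3 -m jog '[[[0,0,0,0,0,-3,255],[0,0,0,0,0,-6,255],[0,0,0,0,0,-9,255],[0,0,0,0,0,-12,255],[0,0,0,0,0,-15,255],[0,0,0,0,0,-18,255],[0,0,0,0,0,-21,255],[0,0,0,0,0,-24,255],[0,0,0,0,0,-24,255]]]';python3 -c "$q"
python3 -m jog '[[[0,0,0,0,0,-2,255],[0,0,0,0,0,-5,255],[0,0,0,0,0,-8,255],[0,0,0,0,0,-11,255],[0,0,0,0,0,-14,255],[0,0,0,0,0,-17,255],[0,0,0,0,0,-20,255],[0,0,0,0,0,-22,255],[0,0,0,0,0,-22,255]]]';python3 -c "$q"
```

```text
clock: 12.03
eef_pos: [0.5416, 0.0443, 0.1011]
tool_rot: [0.688, 0.726, 0.001, -0.001]
ft_force: [-2.0, 4.7, -0.4]
grip_width: 0.0508
TZ [1.07  0.369 0.059] 1.5972146859661416
clock: 12.78
eef_pos: [0.5425, 0.0442, 0.1015]
tool_rot: [0.813, 0.582, 0.001, -0.0]
ft_force: [0.4, 5.4, -1.8]
grip_width: 0.0506
TZ [1.134 0.073 0.011] 1.980476869012992
```

Turned 110° clockwise with negligible torque. I'll turn a little more, then do a gentle trial lift while watching the force.

```bash
q='from workcell import bot;o=bot.get_obs();print("TZ",o["ft_torque"].round(3),o["joint_pos"][5])'
python3 -m jog '[[[0,0,0,0,0,-1.5,255],[0,0,0,0,0,-3,255],[0,0,0,0,0,-3,255]]]';python3 -c "$q"
python3 -m jog '[[[0,-0.001,0.001,0,0,0,255],[0,-0.001,0.002,0,0,0,255],[0,-0.001,0.003,0,0,0,255],[0,-0.001,0.004,0,0,0,255],[0,-0.001,0.005,0,0,0,255],[0,-0.001,0.005,0,0,0,255]]]';python3 -c "$q"
```

```text
clock: 13.03
eef_pos: [0.5426, 0.0442, 0.1015]
tool_rot: [0.828, 0.56, 0.001, -0.0]
ft_force: [-0.5, 4.5, -1.1]
grip_width: 0.0506
TZ [1.062 0.059 0.038] 2.032474670042421
clock: 13.53
eef_pos: [0.5433, 0.0438, 0.1066]
tool_rot: [0.828, 0.561, 0.002, -0.001]
ft_force: [1.9, 6.4, -2.5]
grip_width: 0.0504
TZ [ 1.446 -0.293 -0.022] 2.0298169704091964
```

```bash
q='from workcell import bot;o=bot.get_obs();print("TZ",o["ft_torque"].round(3),o["joint_pos"][5])'
python3 -m jog '[[[0,0.002,0.002,0,0,0,255],[0,0.003,0.004,0,0,0,255],[0,0.003,0.007,0,0,0,255],[0,0.003,0.010,0,0,0,255],[0,0.003,0.014,0,0,0,255],[0,0.003,0.018,0,0,0,255],[0,0.003,0.022,0,0,0,255],[0,0.003,0.026,0,0,0,255],[0,0.003,0.03,0,0,0,255]]]';python3 -c "$q"
python3 -m jog '[[[0,0,0.008,0,0,0,255],[0,0,0.02,0,0,0,255],[0,0,0.035,0,0,0,255],[0,0,0.05,0,0,0,255],[0,0,0.06,0,0,0,255],[0,0,0.063,0,0,0,255],[0,0,0.063,0,0,0,255]]]';python3 - <<'E'
from h import *
print(bot.get_obs()["ft_force"],bot.get_obs()["joint_pos"])
s=bot.camera("side");cv2.imwrite("pics/s3.png",cv2.resize(s[100:260,220:460],None,fx=3,fy=3,interpolation=2))
E
```

```text
clock: 14.28
eef_pos: [0.542, 0.0451, 0.1369]
tool_rot: [0.829, 0.559, 0.0, 0.0]
ft_force: [0.0, -0.5, -1.0]
grip_width: 0.0501
TZ [-0.037  0.02  -0.036] 2.0389606418543877
clock: 14.87
eef_pos: [0.5426, 0.0452, 0.2005]
tool_rot: [0.829, 0.559, 0.001, 0.001]
ft_force: [1.0, 0.1, -0.6]
grip_width: 0.0508
[ 1.019826    0.12177727 -0.60675607] [ 8.31830429e-02  3.45634048e-01  4.71520683e-02  1.26993532e+00
 -5.47159190e-05  2.03905380e+00]
```

View pics/s3.png

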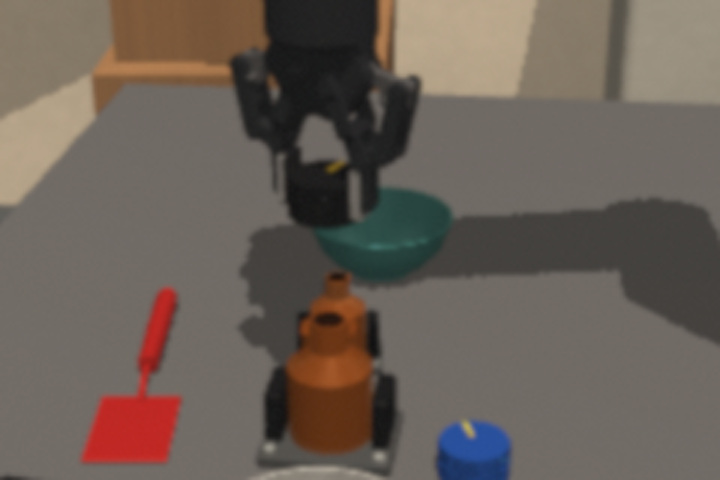

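The side view shows the cap at (333,192 of the crop) level in the fingers, the jar open below at (329,320), and the bowl and spatula unmoved. Next I carry it to the bowl.

```bash
python3 -m jog '[[[0,-0.01,0,0,0,0,255],[0,-0.03,0,0,0,0,255],[0,-0.055,0,0,0,0,255],[0,-0.08,0,0,0,0,255],[0,-0.105,0,0,0,0,255],[0,-0.13,0,0,0,0,255],[0,-0.155,0,0,0,0,255],[0,-0.175,0,0,0,0,255],[0,-0.19,0,0,0,0,255],[0,-0.2,0,0,0,0,255]]]'
python3 -m jog '[[[0.002,-0.015,0,0,0,0,255],[0.003,-0.035,0,0,0,0,255],[0.003,-0.055,0,0,0,0,255],[0.003,-0.075,0,0,0,0,255],[0.003,-0.09,0,0,0,0,255],[0.003,-0.1,-0.01,0,0,0,255],[0.003,-0.1,-0.025,0,0,0,255],[0.003,-0.1,-0.045,0,0,0,255],[0.003,-0.1,-0.06,0,0,0,255],[0.003,-0.1,-0.07,0,0,0,255]]]'
python3 -m jog '[[[0,0,0,0,0,0,255],[0,0,0,0,0,0,255],[0,0,0,0,0,0,255],[0,0,0,0,0,0,255],[0,0,0,0,0,0,255],[0,0,0,0,0,0,255]]]'
python3 - <<'E'
from h import *
o=bot.get_obs();print(o["ft_force"].round(2),np.abs(o["joint_vel"]).max())
p=o["eef_pos"]+np.array([0,0,.006]);print("cap px",px("side",p),px("top",p),"bowl px",px("side",[.5457,-.2543,.055]))
t=bot.camera("top");s=bot.camera("side")
def cen(im,lo,hi,mn=30):
    m=cv2.inRange(cv2.cvtColor(im,cv2.COLOR_BGR2HSV),lo,hi);M=cv2.moments(m,True);return M["m00"],round(M["m10"]/M["m00"],1),round(M["m01"]/M["m00"],1)
t0=cv2.imread("pics/top0.png");s0=cv2.imread("pics/side0.png")
for a,b,n in((t0,t,"top"),(s0,s,"side")):
    print(n,"spatula",cen(a[120:300],(0,200,120),(2,255,255)),cen(b[120:300],(0,200,120),(2,255,255)))
    print(n,"bowl",cen(a,(80,60,30),(95,255,255)),cen(b,(80,60,30),(95,255,255)))
r=slice(255,330);c=slice(280,370);print("pan diff",np.abs(s[r,c].astype(int)-s0[r,c]).mean())
cv2.imwrite("pics/fin.png",np.vstack([cv2.resize(t[90:290,150:500],(525,300)),cv2.resize(s[100:200,260:435],(525,300),interpolation=2)]))
E
```

```text
clock: 15.75
eef_pos: [0.5409, -0.1571, 0.198]
tool_rot: [0.83, 0.558, -0.001, -0.001]
ft_force: [0.3, 0.3, 0.1]
grip_width: 0.0504
clock: 16.58
eef_pos: [0.5436, -0.2541, 0.1263]
tool_rot: [0.829, 0.559, -0.001, -0.002]
ft_force: [-0.4, 0.3, 0.0]
grip_width: 0.0505
clock: 17.08
eef_pos: [0.5455, -0.255, 0.1303]
tool_rot: [0.829, 0.559, 0.0, 0.001]
ft_force: [-0.1, -0.2, -0.4]
grip_width: 0.0508
[-0.09 -0.19 -0.38] 0.006628098900643506
cap px [345.73097378 144.75280361] [451.56577063 217.95295094] bowl px [345.6858692  172.09205245]
top spatula (1275.0, 321.5, 32.4) (1273.0, 321.4, 32.5)
top bowl (2897.0, 439.4, 220.0) (1803.0, 430.2, 218.5)
side spatula (588.0, 265.2, 116.5) (595.0, 265.2, 116.4)
side bowl (1108.0, 346.5, 176.2) (1098.0, 346.4, 176.2)
pan diff 2.6382716049382715
```

View pics/fin.png

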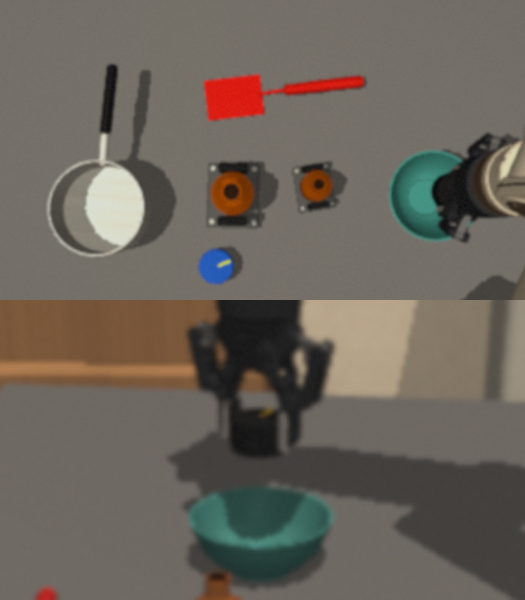

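The cap hangs level over the bowl, at (256,432) in the side crop with the bowl at (260,515). Spatula and bowl pixel centroids are unchanged and the pan is in place. Handing in.

```bash
python3 -c "from workcell import bot;print(bot.job_done())"
```

```text
the job is handed in; nothing more can be done
None
```

The cap is off the larger amber jar and held level over the bowl, and the job is handed in at about 17 s of the 48 s allowed; no verdict was given.

**Turning:** Counter-clockwise the cap stopped dead after about 0.3 rad, at roughly 1 N·m. Clockwise it turned about 113° with almost no torque. It then lifted off with about 2.5 N of pull, which came with a 6 N sideways rub from a small centring error that I corrected during the lift.

**Last checks:**
- **Cap:** it is in the fingers (opening 50.8 mm) and the tool is vertical. Its centre is within about 1 mm of the measured bowl centre. By tool height it is about 0.136–0.14 m above the table, so its lower edge clears the rim by about 6–7 cm. The arm was at rest.
- **Bowl and spatula:** the side-view centroids moved by at most 0.1 px. The bowl's top-view centroid shifted only because the arm covers part of it.
- **Saucepan:** I compared it only by eye and by a small picture difference in the side view (mean 2.6 grey levels). It looks unmoved, but I did not measure its position.

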